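# Unearth the isolator and latch it on

### The arm

A 6-joint arm with a two-finger parallel gripper is mounted at the origin on the work surface. World frame = base frame: x ahead of the robot, y to its left, z up, the work surface at z = 0. Lengths are in m, angles in rad, forces in N, time in s.
With the tool pointing down it reaches from about 0.325 to 0.775 m from the base axis. Payload 5.5 kg.
Tool frame: the origin (TCP) lies between the finger pads; the fingertips stand 8 mm ahead of it and the grasp point (between the pads) lies 11 mm behind it (tcp_to_tips is the distance from the TCP to the fingertips, in m); z points along the fingers, y is the direction in which the jaws open and shut (so a half turn about z gives the same grasp; the last joint's range is limited). The gripper opens to 88 mm and grips with 3 to 60 N. Pads are 20 mm wide; open, the fingers measure 115 mm over their backs; the gripper's body (75 mm by 178 mm) begins 61 mm behind the grasp point.
Start: joints at [1.281, 0.091, 1.231, -0, 1.82, -0.057], TCP at [0.138, 0.584, 0.231] pointing down, gripper open.
Joint ranges: [-2.87, 2.87], [-0.86, 2.18], [0.17, 2.46], [-1.51, 4.65], [0.06, 2.69], [-2.65, 2.65]. Speed limits (rad/s): [2.57, 2.57, 3.01, 3.14, 3.14, 3.14].

### API

Orientations are given as a unit quaternion [w, x, y, z].
In Python, from bench import * gives the robot as it stands. Calls block until the motion is done:
- move_to(position, orientation): joint-space move of the TCP to a pose.
- move_l(position, speed=0.15, orientation=None): straight line of the TCP; orientation=None keeps the orientation; speed is the mean speed in m/s.
- movej(angles): joint-space move.
- gripper_open() and close(): open the fingers fully, or close them until they stop; the grip force is fixed at half the most.
- hold(seconds).
- inverse_kinematics(position, orientation): joint angles nearest the present ones, or None.
- state(): the state.
- get_image(name): name is "side" or "top"; returns a dict with "frame" (420x560x3 uint8, blue, green, red), "depth" (420x560 float32, m along the optical axis (not along the pixel's ray), 0 where there is no reading), "camera_matrix" (3x3 intrinsics, pixels), "view" (4x4, takes a point from world to camera coordinates). Camera axes: x right, y up, looking along -z (the intrinsics and any distortion apply to the point x, -y, -z); pixel columns grow to the right and rows downward; lengths in m; the calibration is good to about 2 mm. A picture is of the moment at which its call begins.
A pose or a line that the arm cannot do raises IKError and nothing moves.
- job_done(): hands the job in, once; it reports no verdict.
The state is a dict: "time": time; "joint_pos": joint angles; "dq": joint speeds; "joint_torque": joint torques, N m; "ee_pos": TCP position; "ee_rot": TCP orientation; "ft_force": force on the tool from outside, world axes, zero at the start; "moment": the same for the moment, N m; "finger_gap": finger opening in m.
Only numpy, scipy, OpenCV 4.12 (cv2) and the standard library are available. Lean on these libraries where they do the work, as an engineer would, in place of code of your own. Each camera call takes 0.05 s, during which the arm holds its last target. There are 200 camera calls.

### The job

Bring the transmitter's isolator switch back on: first lift the copper earthing bar out of its two jaws by its upright grip and lay it flat, grip up, in the long shallow tray. Then press the isolator's handle in and, keeping it pressed, turn it clockwise from off all the way round to its on stop, where it must spring back out and stay latched. Never force it round unpressed, and leave everything else where it stands.

Things in the scene. Friction and masses are not known exactly. Their poses are not given: they have to be found in the camera images.
- switch: isolator: grey box 190 (its x) x 170 (its y) x 60 mm tall, fixed; origin at the centre of its underside, z up. On its top: the black rotary handle, its upright axis at x 0, y -10 mm; beside it on the +y side two brass jaws. A raised dot marks off (on the +x side of the axis), a raised tick on (150 degrees clockwise of it, seen from above).
- handle (a joint): turn of the handle in rad, growing clockwise from above: 0 off, 2.618 (150 degrees, hard stop) on. Locked unless pressed in 11 mm or more. Let go midway it stays in and stays put, so it may be turned in several grasps; let go beyond about 2.48 it springs out, latched. The earthing bar in its jaws stops it at about 0.7.
- press (a joint): how far the handle is pressed in (straight down), in m: 0 fully out, 0.012 fully in, against a spring of about 9 N growing to 14 N.
- handle_grip (a point): on the handle's axis, at the height to grip; x along the blade to its nose (at off: the switch's +x), z up. The handle is a black upright blade 110 long, 16 wide, 38 mm tall, pointed nose 63 mm from the axis, on a hub of 34 mm radius. This point is 14 mm below the blade's top, 24 mm above the hub's top; 98 mm above the bench fully out, 86 mm pressed in.
- earth_bar: loose flat copper bar 180 (its x) x 25 x 10 mm, 0.4 kg, lying in the two jaws (along the switch's x, 52 mm to the +y side of the handle's axis, underside 80 mm above the bench), with an upright black grip 22 x 22 x 50 mm tall in the middle of its top. Origin at the centre of the bar's underside, z up.
- jaws (a point): midway between the two brass U-shaped jaws on the switch, at the height of their floors (80 mm above the bench). The jaws stand 72 mm either side of it along the switch's x, each 16 mm along x and 41 mm along y, open upward, cheeks 16 mm high, 29 mm apart.
- bar_grip (a point): a point on the axis of the earthing bar's upright grip, 42 mm above the bar's underside and 18 mm below the grip's top. Grip it with the fingers closing along the bar's length (x): the handle stands close on one side.
- tray: long shallow open grey tray, 230 (its x) x 110 (its y) x 30 mm, walls and floor 5 mm, fixed, to the left or right of the switch. Origin at the centre of its underside. The shorter, 70 mm deep bin with compartments on the other side is not it.
- meter: hand-held multimeter lying flat, 180 x 85 x 36 (mm): a bystander, to be left alone.
- elbow: copper pipe elbow, two 80 mm legs of 42 mm tube, lying flat (mm): a bystander, to be left alone.
- can: upright spray can, 60 mm across, 170 tall (mm): a bystander, to be left alone.
- carton: small closed cardboard box 110 x 130 x 70 (mm): a bystander, to be left alone.
- driver: screwdriver about 200 long, lying (mm): a bystander, to be left alone.
- wrench: wrench about 180 long, lying (mm): a bystander, to be left alone.
- coupler: aluminium block 120 x 50 x 50 with brass connectors at its ends (mm): a bystander, to be left alone.
Not all that is in view belongs to the job. Leave any pink look-alike of the earth_bar alone.

How it is judged:
On the way, in this order (a step that is already met when the one before it is completed fails the run):
1. the earthing bar lies flat in the tray, grip up, let go (x of earth_bar in the frame of tray between -0.03 and 0.03 m and y of earth_bar in the frame of tray between -0.045 and 0.045 m and z of earth_bar in the frame of tray below 0.012 m and angle between earth_bar's own z axis and vertical below 0.15 rad and linear speed of earth_bar below 0.02 m/s and contact force between the fingers and earth_bar below 0.3 N), for 0.2 s.
2. the handle is turned to on and has sprung out, latched (value of joint handle above 2.36 rad and value of joint press below 0.003 m), for 0.2 s.
At the end, for the whole second after the job is handed in: The earthing bar lies at rest in the tray, flat and grip up (within 0.15 rad, its underside under 12 mm above the tray's underside, its centre within 30 mm by 45 mm of the tray's centre), let go; the handle stands at on (above 2.36 rad) and is sprung out (pressed in less than 3 mm), at rest (all of step 1 and all of step 2 and velocity of joint handle below 0.05 rad/s); the robot touches nothing.
It fails at once if the handle is forced round without being pressed in (value of joint handle between 0.25 and 2.3 rad and value of joint press below 0.006 m).
It fails at once if a thing that is not part of the job (multimeter, elbow, spray can, carton, screwdriver, wrench, coupler) is shifted by more than 30 mm (distance of any of meter, elbow, can, carton, driver, wrench, coupler from where it was at the start of the episode above 0.03 m).
It also fails if it takes over 72 s, if anything falls off the work surface, if the arm or the gripper's body presses on something with over 40 N, if the wrist force passes 120 N, or if a joint passes its speed limit or range.

## Working session

There is one attempt and no reset: what is moved stays moved. The work goes in short steps, each a Python script; the robot and the scene stay as the last script left them, time stands still between calls to the robot, and variables do not carry over. Pictures are saved under pics/ and viewed, about 8 in all and at most 12, crops included, and the job is handed in when it is done.

```bash
mkdir -p pics; ls; cat > h.py <<'E'
from bench import *
import numpy as np, cv2
def snap(n,f):
    im=get_image(n); cv2.imwrite('pics/'+f+'.png',im['frame']); np.savez('pics/'+f+'.npz',**{k:np.array(v) for k,v in im.items()}); return im
def load(f): return dict(np.load('pics/'+f+'.npz'))
def world(im):
    K=im['camera_matrix'];d=im['depth'];h,w=d.shape
    u,v=np.meshgrid(np.arange(w),np.arange(h))
    p=np.stack([(u-K[0,2])/K[0,0]*d,-(v-K[1,2])/K[1,1]*d,-d,np.ones_like(d)],-1)
    return (p@np.linalg.inv(im['view']).T)[...,:3]
E
python3 - <<'E'
from h import *
a=snap('top','t0');b=snap('side','s0')
print(state()); print(a['view'],b['view'],a['camera_matrix'])
cv2.imwrite('pics/both.png',cv2.resize(np.vstack([a['frame'],b['frame']]),None,fx=.7,fy=.7))
E
```

```text
pics
{'time': 0.1, 'joint_pos': array([ 1.28127803e+00,  9.17752917e-02,  1.23177998e+00, -1.98302759e-05,
        1.81980996e+00, -5.67077467e-02]), 'dq': array([ 9.28293639e-05, -2.42526880e-03, -1.86401206e-03, -6.96219622e-06,
       -1.61223163e-03,  8.03257214e-04]), 'joint_torque': array([ 2.17918612e-03, -4.47858131e+01, -4.07569027e+01,  7.00566941e-02,
        2.82619701e-02, -1.18629400e-04]), 'ee_pos': array([0.13836552, 0.58355826, 0.22961671]), 'ee_rot': array([-1.43195314e-04,  1.16144941e-01,  9.93231880e-01, -8.74698313e-04]), 'ft_force': array([ 0.75176492, -0.12211925,  0.52288456]), 'moment': array([-0.00558551,  0.06276228,  0.03124753]), 'finger_gap': 0.08784002988395727}
[[ 0.01999824 -0.99976703  0.00812091 -0.0210865 ]
 [ 0.98570586  0.02107472  0.16715204 -0.53537129]
 [-0.16728424  0.00466208  0.98589769 -1.25618725]
 [ 0.          0.          0.          1.        ]] [[ 0.89655863 -0.44291405 -0.00312425 -0.46918711]
 [ 0.3290234   0.66126273  0.67414776 -0.2384574 ]
 [-0.29652356 -0.60544095  0.7385899  -1.77207089]
 [ 0.          0.          0.          1.        ]] [[429.97060405   0.         290.27597182]
 [  0.         429.97060405 207.4110418 ]
 [  0.           0.           1.        ]]
```

View pics/t0.png

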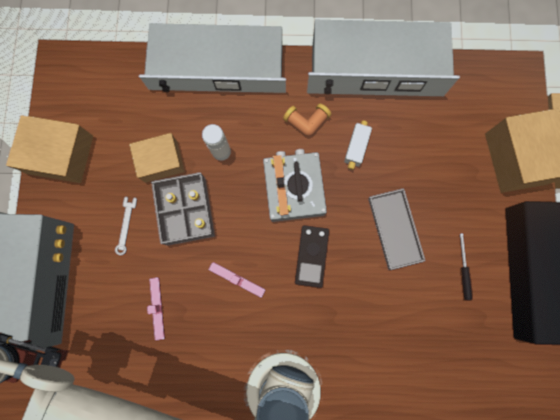

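View pics/s0.png

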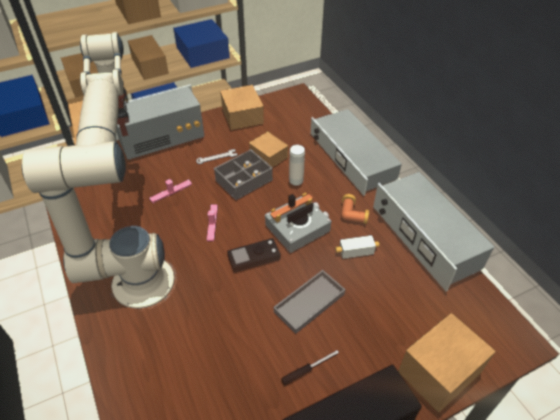

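The top view shows the candidates:
- **Bar:** the copper bar sits in the jaws at (281,185). The two pink look-alikes are at (237,280) and (157,308).
- **Tray:** the shallow grey tray is at (397,229). The compartment bin at (183,208) is not it.
- **Handle:** the black handle is at (297,184).

I choose the copper bar and the shallow tray, and will check both in a close crop.

```bash
python3 - <<'E'
from h import *
a=load('t0');b=load('s0')
c=cv2.resize(a['frame'][140:230,255:335],None,fx=6,fy=6,interpolation=cv2.INTER_CUBIC)[:540]
d=cv2.resize(b['frame'][185:255,260:335],None,fx=4,fy=4,interpolation=cv2.INTER_CUBIC)
o=np.zeros((540,480+300,3),np.uint8);o[:,:480]=c;o[:280,480:]=d
cv2.imwrite('pics/c0.png',o)
P=world(a);B=P.reshape(-1,3)
def rect(mask,n):
    q=P[mask][:,:2].astype(np.float32); print(n,len(q),cv2.minAreaRect(q*1000), 'z',np.percentile(P[mask][:,2],[5,50,95]))
reg=lambda r0,r1,c0,c1:(np.add.outer(np.arange(420)*0,(np.arange(560)>=c0)&(np.arange(560)<c1))&np.add.outer((np.arange(420)>=r0)&(np.arange(420)<r1),np.arange(560)*0).astype(int)).astype(bool)
z=P[...,2]
rect(reg(145,230,255,335)&(z>.055)&(z<.065),'box top')
rect(reg(145,230,262,300)&(z>.084)&(z<.096),'bar top')
rect(reg(145,230,262,300)&(z>.125),'grip top')
rect(reg(145,230,289,320)&(z>.1)&(z<.12),'blade top')
rect(reg(180,280,360,435)&(z>.022)&(z<.034),'tray rim')
E
```

```text
box top 2124 ((601.7991333007812, -21.07280731201172), (190.5306854248047, 169.7858123779297), 8.149480819702148) z [0.05572561 0.05906584 0.06296328]
bar top 456 ((598.2696533203125, 8.16122817993164), (180.16172790527344, 65.00851440429688), 8.327648162841797) z [0.08537811 0.08896911 0.09414623]
grip top 80 ((463.82147216796875, 3.6103439331054688), (291.1990661621094, 22.064910888671875), 7.298097133636475) z [0.13088391 0.1391461  1.32813175]
blade top 215 ((607.42578125, -30.31732940673828), (117.36454772949219, 15.968738555908203), 7.3154706954956055) z [0.10622272 0.11004584 0.11371411]
tray rim 433 ((481.6502685546875, -336.26751708984375), (229.96539306640625, 112.11936950683594), 15.388604164123535) z [0.02342535 0.02807729 0.03211187]
```

View pics/c0.png

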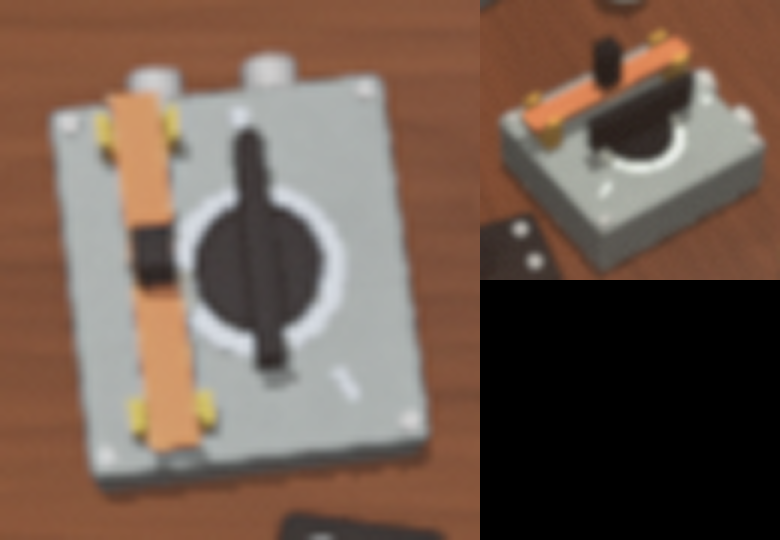

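```bash
cat >> h.py <<'E'
from scipy.spatial.transform import Rotation as R
def down(deg):  # tool pointing down, jaw axis (tool y) at world angle deg
    a=np.radians(deg);y=np.array([np.cos(a),np.sin(a),0]);z=np.array([0,0,-1.])
    q=R.from_matrix(np.stack([np.cross(y,z),y,z],1)).as_quat(); return np.r_[q[3],q[:3]]
def st():
    s=state(); print('t',round(s['time'],2),'p',s['ee_pos'].round(4),'F',s['ft_force'].round(1),'gap',round(s['finger_gap'],4),'q6',s['joint_pos'][5].round(3))
YS,YT=8.1,15.4
O=np.array([.6018,-.0211]);c,s_=np.cos(np.radians(YS)),np.sin(np.radians(YS))
AX=O-.010*np.array([-s_,c]); BAR=O+.042*np.array([-s_,c]); TR=np.array([.4817,-.3363])
E
python3 - <<'E'
from h import *
a=load('t0');P=world(a);v,u=np.mgrid[:420,:560]
z=P[...,2]
m=(u>270)&(u<292)&(v>170)&(v<200)&(z>.13)&(z<.15); print('grip',m.sum(),cv2.minAreaRect(P[m][:,:2].astype('f4')*1000),P[m].mean(0))
m=(u>264)&(u<293)&(v>150)&(v<222)&(z>.084)&(z<.096)&(a['frame'][...,2].astype(int)-a['frame'][...,0]>100); print('bar',cv2.minAreaRect(P[m][:,:2].astype('f4')*1000))
print(AX,BAR)
for p,y in((np.r_[BAR,.25],YS),(np.r_[BAR,.111],YS),(np.r_[TR,.25],YT),(np.r_[TR,.04],YT),(np.r_[AX,.07],YS+90),(np.r_[AX,.07],YS-60)):
    q=inverse_kinematics(p,down(y)); print(None if q is None else np.round(q,2))
E
```

```text
grip 60 ((597.06005859375, 20.7464542388916), (22.317340850830078, 22.178142547607422), 6.5390167236328125) [0.59660331 0.02074773 0.13801235]
bar ((596.6171264648438, 20.879318237304688), (174.59677124023438, 33.05415344238281), 8.202322006225586)
[ 0.60320901 -0.03100024] [0.59588215 0.02048099]
[-0.02  0.09  1.2  -0.    1.85 -0.16]
[-0.02  0.09  1.44 -0.    1.61 -0.16]
[-0.67  0.06  1.23 -0.    1.85 -0.94]
[-0.67  0.1   1.56 -0.    1.48 -0.94]
[-0.11  0.13  1.47 -0.    1.54 -1.82]
[-0.11  0.13  1.47 -0.    1.54  0.8 ]
```

```bash
python3 - <<'E'
from h import *
B=np.array([.5965,.0207])
move_to(np.r_[B,.28],down(YS)); st()
move_l(np.r_[B,.111],.1); st()
close(); st()
move_l(np.r_[B,.16],.05); st()
move_l(np.r_[B,.27],.15); hold(.3); st()
snap('side','s1'); b=snap('top','t1')
cv2.imwrite('pics/c1.png',cv2.resize(load('s1')['frame'][130:300,200:400],None,fx=3,fy=3,interpolation=cv2.INTER_CUBIC))
E
```

```text
t 2.67 p [0.5964 0.0216 0.28  ] F [-0.7 -0.4 -0.2] gap 0.0877 q6 -0.164
t 4.52 p [0.5969 0.0207 0.1118] F [-0.7  0.6  0.4] gap 0.0875 q6 -0.164
t 5.54 p [0.5967 0.0207 0.111 ] F [ 1.6  0.3 -1.3] gap 0.0217 q6 -0.164
t 6.67 p [0.5963 0.0207 0.1594] F [ 0.3 -0.1 -5.5] gap 0.022 q6 -0.164
t 7.86 p [0.5963 0.0207 0.2692] F [-0.1  0.4 -4.8] gap 0.0222 q6 -0.164
```

View pics/c1.png

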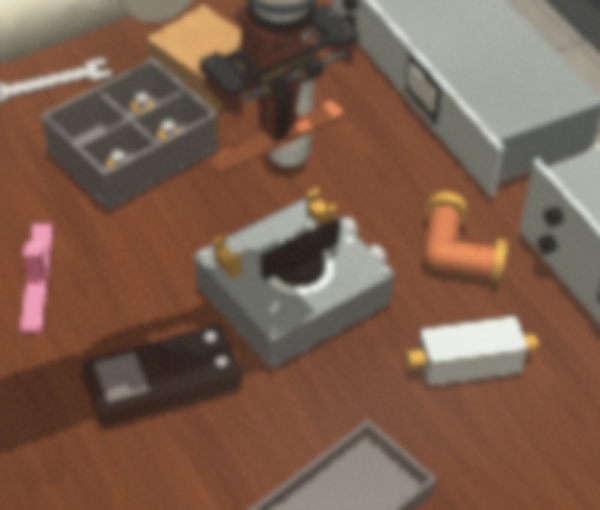

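The bar is out of the jaws, held level under the gripper at about crop (280,130). The jaws at (230,255) and (320,205) are empty, and the force of about 4.8 N roughly matches the 0.4 kg bar. Next I lay it in the tray.

```bash
python3 - <<'E'
from h import *
move_to(np.r_[TR,.25],down(YT)); st()
move_l(np.r_[TR,.06],.12); st()
move_l(np.r_[TR,.0365],.03); st()
gripper_open(); hold(.2); st()
move_l(np.r_[TR,.25],.15)
move_to(np.r_[TR+[0,.12],.28],down(YT)); hold(.2); st()
a=snap('top','t2'); P=world(a);v,u=np.mgrid[:420,:560];z=P[...,2];f=a['frame'].astype(int)
m=(u>360)&(u<440)&(v>180)&(v<280)&(z<.03)&(f[...,2]-f[...,0]>80)&(z>.01)
if m.sum()>5: print(cv2.minAreaRect(P[m][:,:2].astype('f4')*1000),P[m].mean(0))
m=(u>360)&(u<440)&(v>180)&(v<280)&(z<.075)&(z>.05); print(m.sum(),P[m].mean(0))
cv2.imwrite('pics/c2.png',cv2.resize(a['frame'][130:290,250:450],None,fx=3,fy=3,interpolation=cv2.INTER_CUBIC))
E
```

```text
t 9.36 p [ 0.4823 -0.3355  0.2502] F [ 0.2  0.6 -4.3] gap 0.022 q6 -0.936
t 11.09 p [ 0.4821 -0.3367  0.061 ] F [-0.9  0.2 -5.7] gap 0.0221 q6 -0.936
t 12.03 p [ 0.4818 -0.3364  0.0366] F [ 0.4 -0.4 -4.1] gap 0.0218 q6 -0.936
t 13.32 p [ 0.4817 -0.3363  0.0365] F [-0.2  0.3 -0.3] gap 0.088 q6 -0.936
t 15.66 p [ 0.4815 -0.2172  0.2789] F [ 0.4  0.1 -0.6] gap 0.088 q6 -0.756
((417.6661682128906, -352.0748596191406), (17.1029109954834, 19.453868865966797), 19.09769630432129) [ 0.41884033 -0.35144115  0.01407326]
4 [ 0.49129227 -0.34147199  0.06264668]
```

View pics/c2.png

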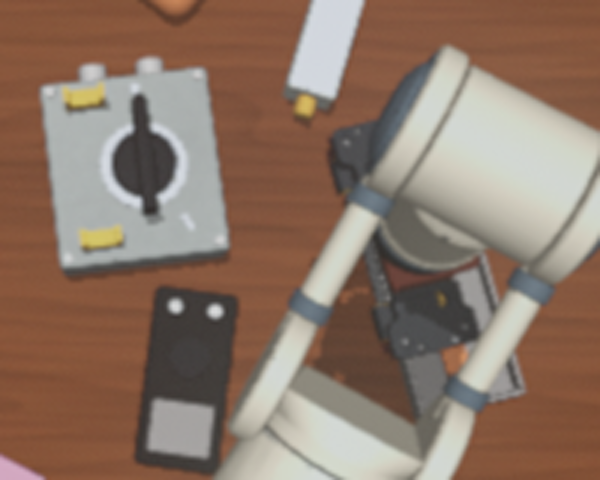

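The arm hides the tray, so I move above the handle and look again from there.

```bash
python3 - <<'E'
from h import *
a=load('t2'); P=world(a);v,u=np.mgrid[:420,:560];z=P[...,2]
m=(u>285)&(u<312)&(v>155)&(v<205)&(z>.1)&(z<.118); r=cv2.minAreaRect(P[m][:,:2].astype('f4')*1000); print('blade',r)
m=(u>280)&(u<316)&(v>165)&(v<205)&(z>.068)&(z<.08)&(a['frame'].max(2)<90); print('hub',m.sum(),cv2.minEnclosingCircle(P[m][:,:2].astype('f4')*1000))
move_to(np.r_[AX,.22],down(YS+90)); hold(.2); st()
a=snap('top','t3'); P=world(a);z=P[...,2];f=a['frame'].astype(int)
m=(u>360)&(u<440)&(v>180)&(v<280)&(z<.03)&(f[...,2]-f[...,0]>80)&(z>.005)
print('bar',cv2.minAreaRect(P[m][:,:2].astype('f4')*1000),P[m].mean(0))
m=(u>360)&(u<440)&(v>180)&(v<280)&(z<.075)&(z>.055); print('grip',m.sum(),P[m].mean(0),z[m].max())
b=snap('side','s3')
o=np.hstack([cv2.resize(a['frame'][180:280,355:445],None,fx=4,fy=4),cv2.resize(b['frame'][180:340,250:410],None,fx=2.5,fy=2.5)]); cv2.imwrite('pics/c3.png',o)
E
```

```text
blade ((607.3809204101562, -30.36632537841797), (116.49263000488281, 16.044967651367188), 7.144654750823975)
hub 200 ((602.1141357421875, -31.225238800048828), 31.13921356201172)
t 16.91 p [ 0.6031 -0.0322  0.2207] F [-0.2 -1.2 -0. ] gap 0.0879 q6 -1.819
bar ((480.6658630371094, -335.6749572753906), (176.197509765625, 24.407268524169922), 15.435465812683105) [ 0.47923101 -0.33565313  0.01392111]
grip 59 [ 0.48037014 -0.33555914  0.0628115 ] 0.06897792432716399
```

View pics/c3.png

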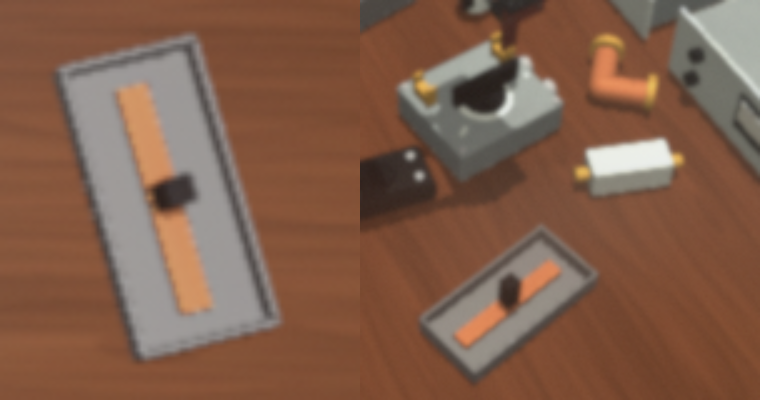

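The bar lies flat, grip up, centred in the tray: the crop shows its grip at (172,192), and it measures within 1 mm of the tray centre with its top at 14 mm. Now I grasp the handle low, so the tips sit just above the hub, and press.

```bash
python3 - <<'E'
from h import *
A=np.array([.6031,-.0310])
move_l(np.r_[A,.13],.1); move_l(np.r_[A,.083],.06); st()
close(); st()
for z in (.077,.073,.0705):
    move_l(np.r_[A,z],.02); hold(.15); st()
E
```

```text
t 18.99 p [ 0.6033 -0.031   0.0835] F [1.3 0.4 0.2] gap 0.0881 q6 -1.82
t 20.09 p [ 0.603  -0.0301  0.083 ] F [-0.6  4.1  1.9] gap 0.0157 q6 -1.82
t 20.69 p [ 0.603  -0.0301  0.0793] F [-5.3  6.7 10.3] gap 0.0158 q6 -1.82
t 21.19 p [ 0.6031 -0.0301  0.0757] F [-7.6  5.3 12.7] gap 0.0159 q6 -1.82
t 21.62 p [ 0.6031 -0.03    0.0735] F [-8.   6.2 12.9] gap 0.0159 q6 -1.82
```

The arm gives about 3 mm under the spring force, so I command deeper until the press bottoms out.

```bash
python3 - <<'E'
from h import *
A=np.array([.6031,-.0303])
for z in (.068,.066,.064,.062):
    move_l(np.r_[A,z],.02); hold(.2); st()
    if state()['ft_force'][2]>24: break
E
```

```text
t 22.1 p [ 0.6031 -0.03    0.0712] F [-8.   2.5 13.7] gap 0.0162 q6 -1.819
t 22.55 p [ 0.6032 -0.03    0.0708] F [-10.5   4.5  19.9] gap 0.0156 q6 -1.819
t 23.0 p [ 0.6036 -0.0299  0.0706] F [-13.9   6.1  26.6] gap 0.0156 q6 -1.819
```

It is bottomed at z≈0.071 and the force is rising. Now I turn it, keeping it pressed.

```bash
python3 - <<'E'
from h import *
P=np.array([.6031,-.0303,.064])
for d in (8,25,45,65,85,105,125,140,148):
    movej(inverse_kinematics(P,down(YS+90-d))); s=state()
    print(d,'M',s['moment'].round(2),end=' '); st()
    if abs(s['moment'][2])>4 or s['ft_force'][2]<8: print('stop');break
E
```

```text
8 M [ 0.94  2.5  -0.2 ] t 23.26 p [ 0.6036 -0.0298  0.0706] F [-13.9   5.   26.6] gap 0.0157 q6 -1.678
25 M [ 1.07  2.52 -0.16] t 23.64 p [ 0.6036 -0.0295  0.0706] F [-14.1   6.1  27.3] gap 0.0157 q6 -1.382
45 M [ 1.07  2.41 -0.15] t 24.07 p [ 0.6038 -0.0293  0.0706] F [-13.5   7.1  26.1] gap 0.0159 q6 -1.033
65 M [ 1.19  2.26 -0.16] t 24.49 p [ 0.604  -0.0291  0.0706] F [-11.7   8.   26.4] gap 0.0162 q6 -0.684
85 M [ 1.2   2.16 -0.17] t 24.92 p [ 0.6043 -0.0289  0.0707] F [-10.4   7.4  25.4] gap 0.0159 q6 -0.335
105 M [ 1.22  1.95 -0.1 ] t 25.34 p [ 0.6046 -0.0289  0.0706] F [-8.2  8.5 24.7] gap 0.0158 q6 0.014
125 M [ 1.16  1.79 -0.14] t 25.77 p [ 0.6049 -0.029   0.0706] F [-7.9  7.9 24.9] gap 0.0158 q6 0.363
140 M [ 1.18  1.66 -0.14] t 26.12 p [ 0.6051 -0.0291  0.0706] F [-7.3  6.8 23.6] gap 0.0157 q6 0.625
148 M [ 1.11  1.57 -0.14] t 26.38 p [ 0.6052 -0.0292  0.0707] F [-6.7  6.6 23. ] gap 0.0159 q6 0.765
```

```bash
python3 - <<'E'
from h import *
P=np.array([.6045,-.0297,.064])
for d in (149.5,151):
    movej(inverse_kinematics(P,down(YS+90-d))); hold(.1); print(d,state()['moment'].round(2)); st()
P[2]=.072; move_l(P,.03); st()
P[2]=.083; move_l(P,.03); st()
gripper_open(); hold(.2); st()
P[2]=.2; move_l(P,.1)
move_to([.45,.25,.3],down(YS)); hold(.2); st()
a=snap('top','t4');b=snap('side','s4')
W=world(a);v,u=np.mgrid[:420,:560];z=W[...,2]
m=(u>270)&(u<325)&(v>155)&(v<215)&(z>.1)&(z<.125); print('blade',m.sum(),cv2.minAreaRect(W[m][:,:2].astype('f4')*1000),np.median(z[m]))
W0=world(load('t2'));z0=W0[...,2];m0=(u>285)&(u<312)&(v>155)&(v<205)&(z0>.1)&(z0<.125); print('before z',np.median(z0[m0]))
f=a['frame'].astype(int);m=(u>360)&(u<440)&(v>180)&(v<280)&(z<.03)&(f[...,2]-f[...,0]>80)&(z>.005)
print('bar',cv2.minAreaRect(W[m][:,:2].astype('f4')*1000),W[m].mean(0))
cv2.imwrite('pics/c4.png',np.hstack([cv2.resize(a['frame'][140:280,250:440],None,fx=2.2,fy=2.2),cv2.resize(b['frame'][180:320,250:400],None,fx=2.2,fy=2.2)]))
E
```

```text
149.5 [0.95 2.27 0.12]
t 26.73 p [ 0.6056 -0.029   0.0705] F [-10.3   5.4  25.5] gap 0.0156 q6 0.792
151 [0.89 2.21 0.35]
t 27.08 p [ 0.6056 -0.029   0.0705] F [-10.    5.8  25.2] gap 0.0158 q6 0.817
t 27.5 p [ 0.6055 -0.029   0.0755] F [-3.9  5.3 12.3] gap 0.0157 q6 0.817
t 28.02 p [ 0.6054 -0.0291  0.0827] F [ 3.2  3.7 -1.5] gap 0.0159 q6 0.817
t 29.39 p [ 0.6045 -0.0297  0.083 ] F [-0.4 -0.5 -1. ] gap 0.0876 q6 0.818
t 32.17 p [0.4506 0.2492 0.2993] F [ 0.7 -0.2 -0.5] gap 0.0878 q6 0.3
blade 228 ((614.3442993164062, -19.59526824951172), (155.29302978515625, 30.090572357177734), 45.97733688354492) 0.11006254531911142
before z 0.11041124981216832
bar ((470.87841796875, -297.02239990234375), (176.05776977539062, 107.599609375), 14.132351875305176) [ 0.47843932 -0.33564561  0.01375445]
```

View pics/c4.png

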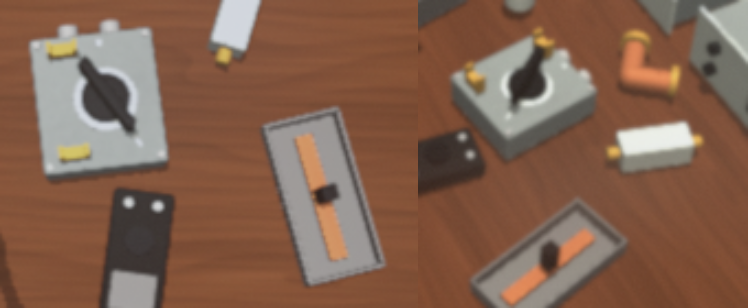

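The blade's nose (133,130) points at the on tick (138,142). Its top is at 110 mm as before, so it has sprung out. The bar is still in the tray and the arm is clear.

```bash
python3 -c "
from h import *
job_done(); st()"
```

```text
the job is handed in; nothing more can be done
the job is handed in; nothing more can be done
```

The job is handed in after about 32 s of robot time. The bar lies in the tray, and the isolator is on and sprung out. No verdict is reported, so this rests on my own checks.

- **Earthing bar:** I lifted it out of the jaws by its grip and laid it in the long tray. Measured after release, it was within about 1.5 mm of the tray's centre, flat and grip up. The last picture shows it unmoved.
- **Handle:** I pressed it to its bottom stop and turned it clockwise in one grasp, with about 25 N of downward force throughout. The turning moment rose at about 150°, which I took as the on stop. I then let it spring out and released it.
- **Last picture:** The nose points at the on tick, the blade top is at 110 mm as it was before pressing, and the arm stands clear. The meter, coupler and elbow are where they were; the other bystanders were outside that crop and I didn't check them.

**Checks that failed:**
- The final rectangle fits were spoiled by stray pixels: the blade came out 155 x 30 mm and the bar 176 x 108 mm. I judged the end state from the picture, blade height, bar mean position and moment instead.
- The final `state()` call after hand-in was refused, so there is no reading after hand-in.

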